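# Set the interval timer, brace it on the pastry board and start it

### The arm

A 6-joint arm with a two-finger parallel gripper is mounted at the origin on a cart in front of the work surface, level with it; the furniture and walls round the work are solid. World frame = base frame: x ahead of the robot, y to its left, z up, the work surface at z = 0. Lengths are in m, angles in rad, forces in N, time in s.
With the tool pointing down it reaches from about 0.275 to 0.725 m from the base axis. Payload 15.9 kg.
Tool frame: the origin (TCP) lies between the finger pads; the fingertips stand 19 mm ahead of it and the grasp point (between the pads) is the TCP; z points along the fingers, y is the line along which they close (so a half turn about z gives the same grasp; the last joint's range is limited). The gripper opens to 85 mm and grips with 20 to 120 N. Pads are 22 mm wide; open, the fingers measure 114 mm over their backs; the gripper's body (76 mm by 85 mm) begins 54 mm behind the grasp point. The pads swing forward as they close: fully open they stand 13 mm farther back than shut.
Start: joints at [-1.234, 0.213, -0.034, 1.323, 0, 1.571], TCP at [0.165, -0.472, 0.226] pointing down, gripper open.
Joint ranges: [-2.98, 2.98], [-0.74, 1.72], [-1.14, 1.35], [-2.1, 2.04], [-1.57, 1.44], [-3.14, 3.14]. Speed limits (rad/s): [1.89, 1.89, 2.39, 2.57, 3.14, 3.14].

### API

Orientations are given as [roll, pitch, yaw] about the fixed x, y, z axes, in that order (R = Rz(yaw) Ry(pitch) Rx(roll)).
In Python, from bench import r, read_camera, close_job gives the robot as it stands.
- The arm moves only by the tool servo_tool, never from a script. Its argument "commands" is a list of rows, each a list of 7 numbers: the opening, from 0 (shut) to 1 (fully open), then the shift along the world's x, y, z in mm, then the turn, a rotation vector about the world's x, y, z in rad. A call has 1 to 10 rows; each row shifts and turns the commanded pose from where the row before left it; what a row does not reach is not made up. A row lasts 1/8 s, in which the tool goes at most 62.5 mm and 10.7 degrees, less where a joint would pass 70% of its speed; a pose out of reach is approached as far as the arm can. A call with a gripper value outside its range is refused whole. The fingers move at their own pace and stop on an object; "grip_force" is the grip in N (left out, the last holds). Time passes only in rows, so rows that do not move let the fingers close. It gives the time, the measured TCP pose, the force, the opening and the grip force at its end, in the units of the state.
- r.get_state(): the state, without advancing time (a new reading comes with each control period).
- read_camera(name): name is "side" or "top" or "wrist"; returns a dict with "image" (480x640x3 uint8, red, green, blue), "mtx" (3x3 intrinsics, pixels), "rvec" (rotation vector, rad) and "tvec" (3), from world to camera coordinates, as OpenCV has them. Camera axes: x right, y down, z forward; pixel columns grow to the right and rows downward; lengths in m; the calibration is good to about 2 mm. A picture is of the moment at which its call begins. There is no depth.
- close_job(): hands the job in; it is judged then, once.
The state is a dict: "time_s": time; "q": joint angles; "joint_velocities": joint speeds; "tau": joint torques, N m; "ee_pos": TCP position; "ee_rot": TCP orientation; "wrist_force": force on the tool from outside, world axes, zero at the start; "torque": the same for the moment, N m; "finger_gap": finger opening in m; "gripper_force": force on a finger pad.
Only numpy, scipy, OpenCV 4.12 (cv2) and the standard library are available. Lean on these libraries where they do the work, as an engineer would, in place of code of your own. Each camera call takes 0.05 s, during which the arm holds its last target. There are 200 camera calls.

### The job

Stand the loose grey interval timer on the pastry board, in the free gap between the low tin and the carton, with its back flat against the board's upstand and its start key towards you. Set its sunken dial to 30 minutes (the heavy middle mark, pointing straight away from the key) and only then press the stiff start key until it snaps home and stays in; press it only while the timer is backed up by the upstand, as it would skid otherwise. Leave the timer there, and do not knock the other things about.

Things in the scene. Friction and masses are not known exactly. Their poses are not given: they have to be found in the camera images.
- timer: Loose interval timer, grey plastic, 0.3 kg. Flat housing 140 mm long (its x), 64 mm wide (y), 30 mm high; on its rear half stands a round collar, 64 mm across and flush with the flanks, 20 mm high (top 50 mm above the underside), with the dial sunk in it. A dark display lies on the front half, the start key sticks out of the front end (-x), the back end (+x) is flat. Origin: centre of the underside; x points from key to back, z up. Grasp it across the flanks near the middle.
- timer_back (a point): Centre of the timer's flat back end, 70 mm behind the timer's origin and 16 mm above its underside.
- dial_grip (a point): On the dial's upright axis, 30 mm behind the timer's origin and 44 mm above its underside, at the middle of the part of the grip bar to hold. The bar is 42 mm long, 11 mm thick, its top 49.5 mm above the timer's underside, level with the collar's rim; the flat skirt under it is at 34 mm. The collar is 58 mm across inside, so each finger has about 23 mm beside the bar: open only some 20 mm.
- timer_dial (a joint): Dial angle, 0 to 2.4 rad, grows clockwise seen from above; 0.4 rad is 10 minutes, so 30 minutes is 1.2 rad. The end of the bar with the white line is the pointer: at value q it points (1.2 - q) rad anticlockwise from the timer's +x, so at 30 it points straight to the back. It turns stiffly (0.035 N m) and stays where it is left. Marks on the rim every 10 minutes, heavier at 0, 30 and 60.
- key_face (a point): Centre of the front face of the start key (30 mm wide, 20 mm high, black), 16 mm above the timer's underside; out, it stands 12 mm ahead of the housing's front end; it moves with the key.
- timer_key (a joint): Travel of the start key along the timer's +x: 0 is out, 0.008 m is home. Snap action: it takes about 6 N to start it, past half travel it snaps in and stays in. The timer alone skids at about 2 to 4 N.
- pastry_board: Wooden pastry board, fixed: hooked over the worktop's front edge. Slab 260 mm deep (x), 420 mm wide (y), 15 mm thick; along its far edge an upstand 18 mm thick rises 40 mm above the slab's top. Origin: under the slab's centre, on the worktop; x away from the robot.
- upstand_face (a point): On the upstand's face towards the robot, midway along it, at the level of the slab's top (15 mm above the worktop). Its x points square into the upstand, y along it.
- low_tin: Low food tin, 76 mm diameter, 58 mm high, stands on the board near the upstand, left of the gap. Origin: centre of the underside. Leave alone.
- tea_box: Small carton, 71 x 117 x 62 mm (x, y, z), stands on the board near the upstand, right of the gap, long side about square to the upstand. Origin: centre of the underside. The clear gap between tin and carton is 118 to 150 mm. Leave alone.
- peeler: Peeler, 170 x 25 x 18 mm, lies crosswise near the board's front edge. Origin: centre of the underside. Leave alone.
- bowl: Steel bowl, 153 mm diameter, 77 mm high, on the worktop right of where the timer starts. Origin: centre of the underside. Leave alone.
- spice_jar: Spice jar, 46 mm diameter, 106 mm high, behind where the timer starts. Origin: centre of the underside. Leave alone.
- nut_jar: Glass jar, 63 mm diameter, 94 mm high, behind where the timer starts. Origin: centre of the underside. Leave alone.
- tape: Roll of masking tape lying flat, 98 mm diameter, 25 mm high. Origin: centre of the underside. Leave alone.
- bag_sealer: Blue bag sealer, fixed, between the timer's start and the board: about 0.52 to 0.63 m ahead of the robot (x), y -0.20 to 0.18. Base 60 mm high, hinge 103 mm high at its left (+y) end; its raised arm slopes up to a black grip 300 mm high over its right end. Origin: centre of the underside. Pass in front of it (x below 0.45) or above it.

How it is judged:
By the outcome, as a careful person would: the job done as asked, in the order asked, and still so for the second after the job is handed in, with the robot touching nothing.
It also fails if it takes over 67 s, if anything falls off the work surface, if the arm or the gripper's body presses on something with over 40 N, if the wrist force passes 120 N, or if a joint passes its speed limit or range.

## Working session

There is one attempt and no reset: what is moved stays moved. The work goes in short steps, Python scripts to look and compute and a tool call to move; the robot and the scene stay as the last step left them, time stands still between calls to the robot, and variables do not carry over. Pictures are saved under pics/ and viewed, at most 10 in all, crops included, and the job is handed in when it is done.

Besides the shell and the picture viewer there is one more tool, called after "Request:" by a JSON object that holds its "name" and its "arguments". servo_tool: Moves the arm, as the interface text tells. Its arguments: {"type":"object","properties":{"commands":{"type":"array"},"grip_force":{"type":"number"}},"required":["commands"]}

```bash
mkdir -p pics; cat > h.py <<'E'
import numpy as np, cv2
from bench import r, read_camera, close_job
def snap(name,fn,crop=None,scale=1):
    c=read_camera(name); np.savez(fn.replace('.png','.npz'),m=c['mtx'],r=c['rvec'],t=c['tvec'],im=c['image'])
    im=c['image'][:,:,::-1]
    if crop: im=im[crop[1]:crop[3],crop[0]:crop[2]]
    cv2.imwrite(fn,cv2.resize(im,None,fx=scale,fy=scale,interpolation=cv2.INTER_CUBIC)); return c
def px(fn,u,v,z):
    d=np.load(fn); R=cv2.Rodrigues(d['r'])[0]; t=d['t'].ravel()
    ray=R.T@np.linalg.solve(d['m'],[u,v,1]); o=-R.T@t
    return o+ray*(z-o[2])/ray[2]
def proj(fn,p):
    d=np.load(fn); return cv2.projectPoints(np.array(p,float).reshape(-1,1,3),d['r'],d['t'],d['m'],None)[0].reshape(-1,2)
E
python3 - <<'E'
from h import *
for n in ('top','side'): 
    c=snap(n,f'pics/{n}0.png',None,1.25); R=cv2.Rodrigues(c['rvec'])[0]; print(n,-R.T@c['tvec'].ravel(),R[2],c['mtx'][0,0])
print(r.get_state())
E
```

```text
top [ 0.36144758 -0.10316634  1.61604022] [ 8.41470078e-02 -5.52465169e-04 -9.96453198e-01] 538.6875688742248
side [ 0.12274807 -0.94227215  1.45064019] [ 0.21300359  0.51546381 -0.83001598] 538.4320838698828
{'time_s': 0.1, 'q': array([-1.23401098e+00,  2.13303153e-01, -3.49632122e-02,  1.32353644e+00,
        2.91049458e-05,  1.57082965e+00]), 'joint_velocities': array([-4.05528742e-04, -2.23211272e-03,  2.05529028e-03,  2.05909020e-06,
       -5.76651035e-04,  9.85373162e-05]), 'tau': array([ 1.75088626e-03, -6.87247610e+01,  4.87806165e+01,  1.22177126e-02,
        6.83360577e-05, -4.09306338e-06]), 'ee_pos': array([ 0.16513176, -0.47160955,  0.22558071]), 'ee_rot': array([-3.14058617e+00, -2.90713937e-05,  3.36752001e-01]), 'wrist_force': array([-0.52797871,  0.34708381,  0.45807005]), 'torque': array([-0.00848713,  0.04951212, -0.02075792]), 'gripper_force': 0.0, 'finger_gap': 0.08541334889050746}
```

View pics/top0.png

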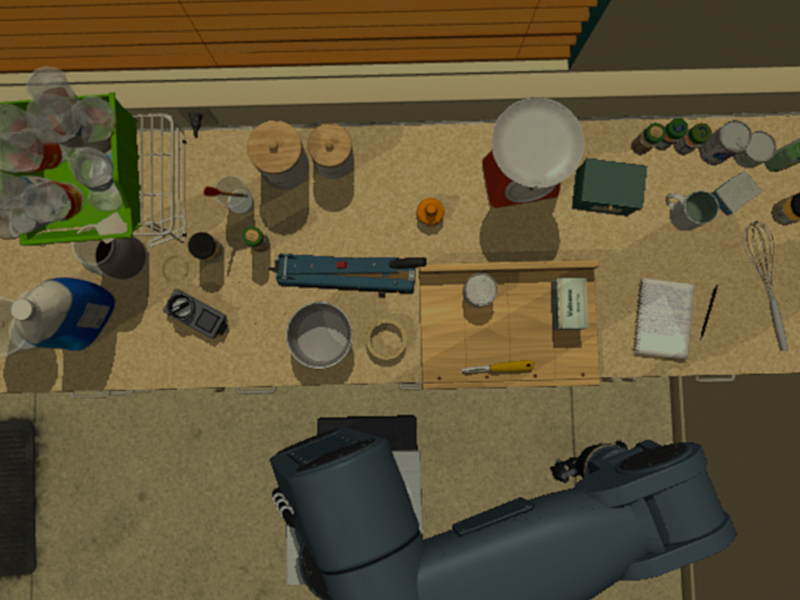

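View pics/side0.png

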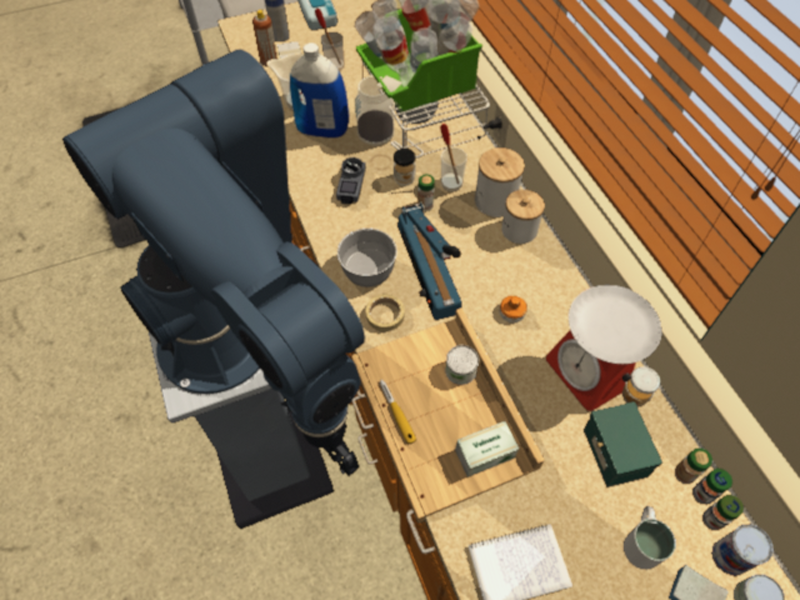

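```bash
python3 - <<'E'
from h import *
im=np.load('pics/top0.npz')['im'][:,:,::-1]
cv2.imwrite('pics/board.png',cv2.resize(im[200:315,330:485],None,fx=5,fy=5,interpolation=cv2.INTER_CUBIC))
f='pics/top0.npz'
for n,u,v,z in [('collar',181,305,.05),('key',225,331,.016)]: print(n,px(f,u/1.25,v/1.25,z))
E
```

```text
collar [0.50646132 0.38983775 0.05      ]
key [0.44492073 0.29580098 0.016     ]
```

View pics/board.png

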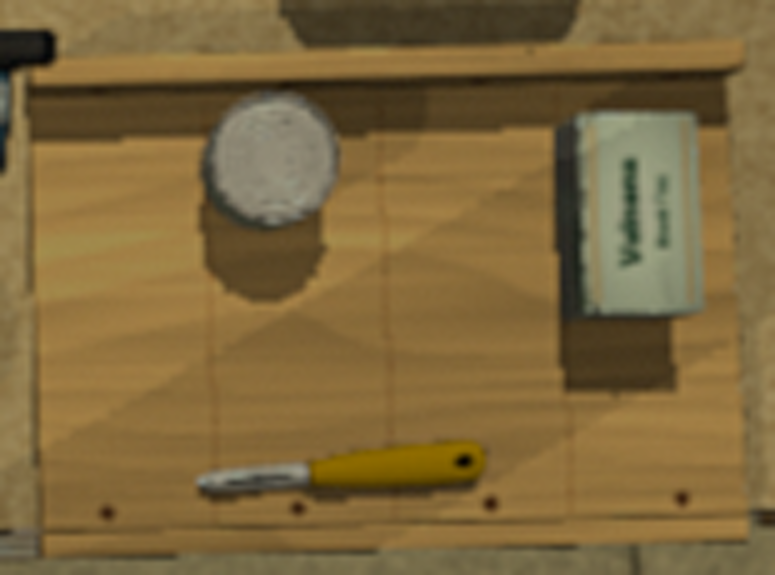

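The crop shows the upstand's top front edge running (33,86)–(742,70), the tin top centred at (273,158), the carton top at (580,112)–(703,315), and the peeler at (197,485)–(487,460).

```bash
python3 - <<'E'
from h import *
f='pics/top0.npz'
for n,u,v,z in [('up L',33,86,.055),('up R',742,70,.055),('front L',42,525,.015),('front R',748,515,.015),('slabL',33,130,.015),('tin',273,158,.073),('tinR',340,158,.073),('tinL',206,158,.073),('cBL',580,112,.077),('cBR',697,112,.077),('cFL',583,315,.077),('cFR',703,315,.077),('cbase',560,310,.015),('peelL',197,485,.03),('peelR',487,460,.03)]:
    print(n,px(f,330+u/5,200+v/5,z).round(4))
E
```

```text
up L [ 0.5705 -0.1718  0.055 ]
up R [ 0.5696 -0.5861  0.055 ]
front L [ 0.3145 -0.1715  0.015 ]
front R [ 0.31   -0.5886  0.015 ]
slabL [ 0.5494 -0.1728  0.015 ]
tin [ 0.5229 -0.308   0.073 ]
tinR [ 0.5219 -0.3466  0.073 ]
tinL [ 0.5238 -0.2695  0.073 ]
cBL [ 0.5446 -0.4849  0.077 ]
cBR [ 0.5429 -0.5522  0.077 ]
cFL [ 0.4278 -0.4813  0.077 ]
cFR [ 0.4261 -0.5499  0.077 ]
cbase [ 0.4338 -0.483   0.015 ]
peelL [ 0.3359 -0.2623  0.03  ]
peelR [ 0.3463 -0.4328  0.03  ]
```

Request:
{"name": "servo_tool", "arguments": {"commands": [[1,25,62,20,0,0,0],[1,25,62,20,0,0,0],[1,25,62,20,0,0,0],[1,25,62,0,0,0,0],[1,25,62,0,0,0,0],[1,25,62,0,0,0,0],[1,25,62,0,0,0,0],[1,25,62,0,0,0,0],[1,25,62,0,0,0,0],[1,20,62,0,0,0,0]]}}

```text
time_s: 1.35
ee_pos: [0.3855, 0.0827, 0.2797]
ee_rot: [3.141, -0.0, 0.337]
wrist_force: [1.4, -1.0, 1.2]
finger_gap: 0.0851
gripper_force: 0.0
```

Request:
{"name": "servo_tool", "arguments": {"commands": [[1,15,50,0,0,0,0.13],[1,15,50,0,0,0,0.13],[1,15,50,0,0,0,0.13],[1,15,50,0,0,0,0.13],[1,15,40,0,0,0,0.13],[1,15,30,0,0,0,0],[1,0,0,0,0,0,0],[1,0,0,0,0,0,0]]}}

```text
time_s: 2.35
ee_pos: [0.475, 0.3503, 0.2794]
ee_rot: [-3.141, 0.001, 0.987]
wrist_force: [-0.7, 0.1, 0.4]
finger_gap: 0.0852
gripper_force: 0.0
```

```bash
python3 - <<'E'
from h import *
c=snap('wrist','pics/w0.png',None,1.25); R=cv2.Rodrigues(c['rvec'])[0]; print(-R.T@c['tvec'].ravel(),R[2]); s=r.get_state(); print(s['ee_pos'],s['ee_rot'])
E
```

```text
[0.5147758  0.41003601 0.42756154] [-0.15678195 -0.23584026 -0.95906141]
[0.47504349 0.34997144 0.27978047] [-3.14155684e+00  3.84108592e-04  9.86319579e-01]
```

View pics/w0.png

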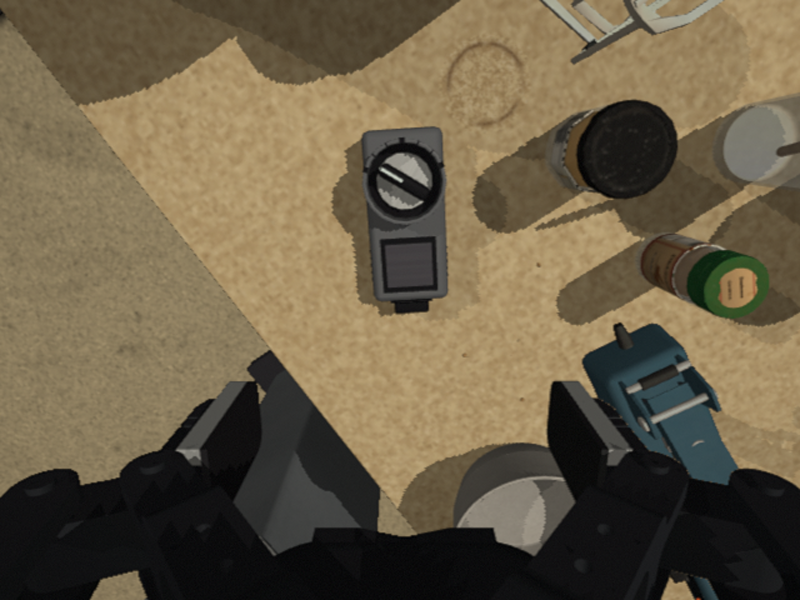

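The wrist view shows the timer upright: collar centre (404,178), front corners (375,300)/(447,296), rear corners (363,133)/(441,128), key front (412,308). The dial pointer sits up-left at (380,167), so about 60° anticlockwise.

```bash
python3 - <<'E'
from h import *
f='pics/w0.npz'
P=lambda u,v,z: px(f,u/1.25,v/1.25,z)
c=P(404,177.5,.05);fm=P(411.5,298,.03);rm=P(402,130,.03);k=P(412,308,.02)
w0,w1=P(382,167,.0495),P(427,194,.0495)
for n,p in zip('collar front rear key'.split(),(c,fm,rm,k)): print(n,p.round(4))
a=[np.arctan2(*(x)[1::-1]) for x in (c-fm,rm-fm,c-k)]; print('yaws',a, 'len',np.linalg.norm(rm-fm))
a0=np.mean(a); print('origin',(c-.03*np.r_[np.cos(a0),np.sin(a0),0]).round(4), ((fm+rm)/2).round(4))
d=w0-w1; print('ptr rel',np.arctan2(d[1],d[0])-a0, np.linalg.norm(d))
print(np.linalg.norm(P(363,133,.03)-P(441,128,.03)))
E
```

```text
collar [0.506  0.3966 0.05  ]
front [0.4559 0.3095 0.03  ]
rear [0.5239 0.4264 0.03  ]
key [0.4498 0.2991 0.02  ]
yaws [np.float64(1.0493054020117198), np.float64(1.0443586980121735), np.float64(1.0481858942356959)] len 0.1352441328634342
origin [0.491  0.3706 0.05  ] [0.4899 0.3679 0.03  ]
ptr rel 0.9809434033234299 0.039317252686836654
0.06029211190677014
```

Request:
{"name": "servo_tool", "arguments": {"commands": [[1,15,19,-40,0,0,0.06],[1,0,0,-60,0,0,0],[1,0,0,-60,0,0,0],[1,0,0,-50,0,0,0],[1,0,0,-30,0,0,0],[1,0,0,-17,0,0,0],[1,0,0,0,0,0,0],[0.5,0,0,0,0,0,0],[0.5,0,0,0,0,0,0],[0.5,0,0,0,0,0,0]], "grip_force": 40}}

```text
time_s: 3.65
ee_pos: [0.491, 0.3702, 0.0246]
ee_rot: [3.141, -0.002, 1.047]
wrist_force: [-2.4, -2.3, 12.4]
finger_gap: 0.0523
gripper_force: 38.2
```

Request:
{"name": "servo_tool", "arguments": {"commands": [[0.5,0,0,0,0,0,0],[0.5,0,0,0,0,0,0]]}}

```text
time_s: 3.9
ee_pos: [0.491, 0.3702, 0.0246]
ee_rot: [3.141, -0.002, 1.047]
wrist_force: [-2.4, -3.2, 12.0]
finger_gap: 0.0523
gripper_force: 38.2
```

```bash
python3 - <<'E'
from h import *
c=snap('wrist','pics/w1.png',None,1.25)
s=r.get_state(); print(s['torque'],s['ee_rot'],s['wrist_force'],s['finger_gap'])
E
```

```text
[-0.4342298   0.43607102  0.10503063] [ 3.14055089e+00 -2.26350016e-03  1.04692368e+00] [-2.52727588 -3.52361837 11.88621503] 0.05245222056779773
```

View pics/w1.png

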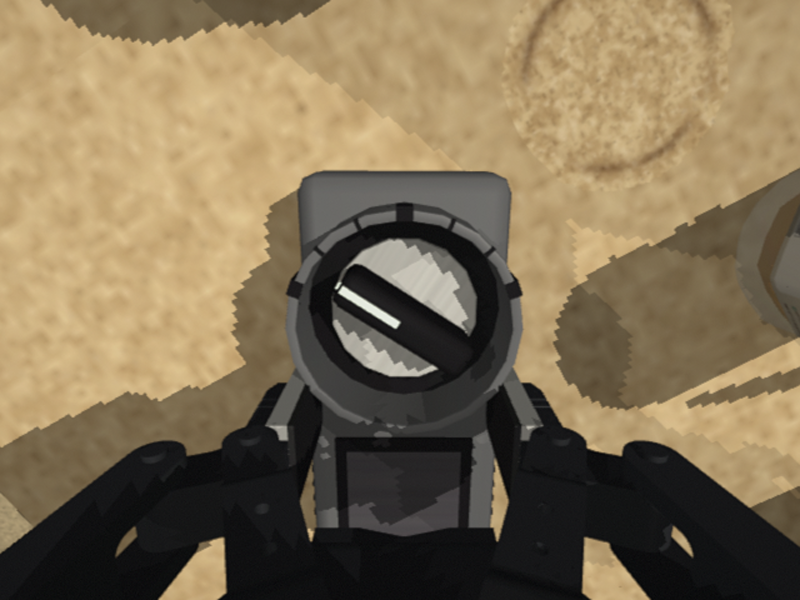

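The fingers stand on both flanks just ahead of the collar; the 12 N upward suggests the tips touch the table. Test-lift.

Request:
{"name": "servo_tool", "arguments": {"commands": [[0.5,0,0,5,0,0,0],[0.5,0,0,10,0,0,0],[0.5,0,0,0,0,0,0],[0.5,0,0,0,0,0,0]]}}

```text
time_s: 4.45
ee_pos: [0.4902, 0.3696, 0.0377]
ee_rot: [-3.142, 0.0, 1.047]
wrist_force: [-0.3, 0.2, -2.6]
finger_gap: 0.052
gripper_force: 40.3
```

```bash
python3 - <<'E'
from h import *
c=snap('wrist','pics/w2.png',None,1.25);a=np.load('pics/w1.npz')['im']
for i,y in enumerate((a,c['image'])): np.save
cv2.imwrite('pics/cmp.png',np.hstack([x[120:480,170:470,::-1] for x in (a,c['image'])]))
s=r.get_state(); print(s['torque'],s['ee_rot'],s['wrist_force'],s['finger_gap'])
E
```

```text
[ 0.03001927  0.01574762 -0.00667081] [-3.14146332e+00  3.04381367e-04  1.04682317e+00] [ 0.17779439  0.16767373 -2.81513891] 0.052001522868650875
```

View pics/cmp.png

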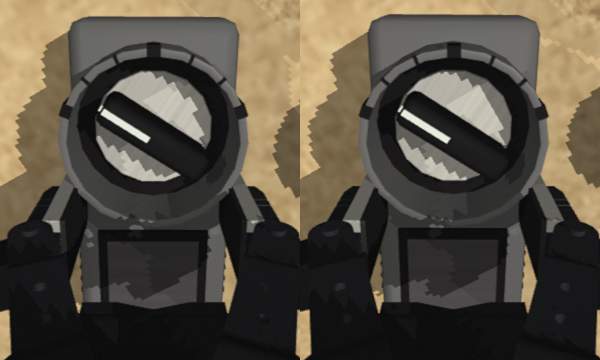

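Request:
{"name": "servo_tool", "arguments": {"commands": [[0.5,0,0,40,0,0,0],[0.5,-10,0,50,0,0,0],[0.5,-30,-20,50,0,0,0],[0.5,-30,-40,22,0,0,-0.1],[0.5,-30,-50,0,0,0,-0.13],[0.5,0,-50,0,0,0,-0.13],[0.5,0,-50,0,0,0,-0.13],[0.5,0,-50,0,0,0,-0.13],[0.5,0,-50,0,0,0,-0.13],[0.5,0,-50,0,0,0,-0.13]]}}

```text
time_s: 5.75
ee_pos: [0.3899, 0.0081, 0.1998]
ee_rot: [3.142, -0.0, 0.163]
wrist_force: [1.5, -0.6, -2.6]
finger_gap: 0.0521
gripper_force: 41.2
```

```bash
python3 - <<'E'
from h import *
f='pics/w1.npz'; P=lambda u,v,z: px(f,u/1.25,v/1.25,z)
t=np.array([.491,.3702]); R=np.array([[np.cos(1.047),np.sin(1.047)],[-np.sin(1.047),np.cos(1.047)]])
for n,p in [('collarL',P(287,316,.05)),('collarR',P(521,316,.05)),('back',P(405,172,.03)),('ptr',P(340,283,.0495)),('ptr2',P(472,355,.0495))]: print(n,(R@(p[:2]-t)).round(4))
E
```

```text
collarL [0.0308 0.0309]
collarR [ 0.0307 -0.0312]
back [ 0.0672 -0.0005]
ptr [0.0397 0.0165]
ptr2 [ 0.0194 -0.0187]
```

Request:
{"name": "servo_tool", "arguments": {"commands": [[0.5,0,-50,0,0,0,-0.08],[0.5,0,-50,0,0,0,-0.08],[0.5,0,-50,0,0,0,0],[0.5,0,-50,0,0,0,0],[0.5,0,-50,0,0,0,0],[0.5,10,-50,0,0,0,0],[0.5,20,-50,0,0,0,0],[0.5,30,-50,-15,0,0,0],[0.5,20,-23,-15,0,0,0],[0.5,0,0,0,0,0,0]]}}

```text
time_s: 7.0
ee_pos: [0.4703, -0.4142, 0.1671]
ee_rot: [-3.139, 0.002, 0.006]
wrist_force: [-1.0, 0.1, -3.0]
finger_gap: 0.0517
gripper_force: 41.4
```

```bash
python3 - <<'E'
from h import *
s=r.get_state(); print(s['ee_pos'],s['ee_rot'])
c=snap('wrist','pics/w3.png',None,1.25)
E
```

```text
[ 0.47030286 -0.41417709  0.16708553] [-3.13944546e+00  2.47277382e-03  6.02446151e-03]
```

View pics/w3.png

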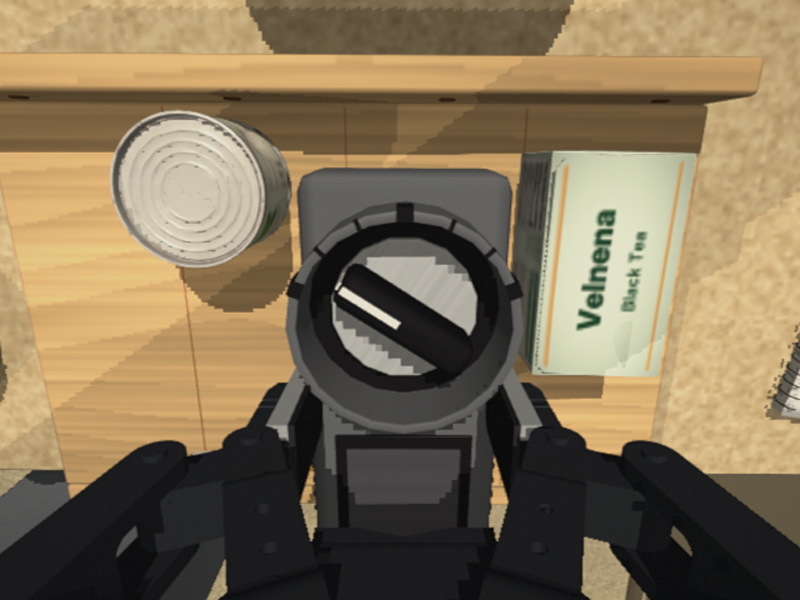

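The view shows the gap free: tin top spans u 112–268, the carton's top-left edge runs about (556,152)–(545,372), and the upstand's top front edge lies at v≈96.

```bash
python3 - <<'E'
from h import *
f='pics/w3.npz'; P=lambda u,v,z: px(f,u/1.25,v/1.25,z).round(4)
for a in [('tinL',112,188,.073),('tinR',268,188,.073),('c1',556,152,.077),('c2',546,372,.077),('cb',521,160,.015),('upL',20,94,.055),('upR',740,97,.055),('lowL',60,100,.015),('lowR',700,104,.015)]: print(a[0],P(*a[1:]))
E
```

```text
tinL [ 0.5261 -0.2721  0.073 ]
tinR [ 0.5265 -0.3479  0.073 ]
c1 [ 0.5439 -0.4849  0.077 ]
c2 [ 0.4317 -0.4901  0.077 ]
cb [ 0.5396 -0.483   0.015 ]
upL [ 0.5702 -0.2234  0.055 ]
upR [ 0.5705 -0.5799  0.055 ]
lowL [ 0.5714 -0.2163  0.015 ]
lowR [ 0.5709 -0.5833  0.015 ]
```

Request:
{"name": "servo_tool", "arguments": {"commands": [[0.5,15,-2,-40,0,0,-0.005],[0.5,0,0,-40,0,0,0],[0.5,0,0,-25,0,0,0],[0.5,0,0,-15,0,0,0],[0.5,0,0,-4,0,0,0],[0.5,0,0,0,0,0,0],[0.5,0,0,0,0,0,0]]}}

```text
time_s: 7.92
ee_pos: [0.4857, -0.4158, 0.0469]
ee_rot: [3.141, -0.001, 0.002]
wrist_force: [0.1, -0.5, -1.9]
finger_gap: 0.0519
gripper_force: 41.3
```

Request:
{"name": "servo_tool", "arguments": {"commands": [[0.5,0,0,-3,0,0,0],[0.5,0,0,0,0,0,0],[0.5,0,0,0,0,0,0]]}}

```text
time_s: 8.3
ee_pos: [0.4852, -0.4154, 0.0428]
ee_rot: [-3.142, 0.0, 0.002]
wrist_force: [0.2, 0.7, -3.0]
finger_gap: 0.0518
gripper_force: 41.3
```

Request:
{"name": "servo_tool", "arguments": {"commands": [[0.5,0,0,-2,0,0,0],[0.5,0,0,0,0,0,0],[0.5,0,0,-1,0,0,0],[0.5,0,0,0,0,0,0]]}}

```text
time_s: 8.8
ee_pos: [0.4854, -0.4154, 0.0399]
ee_rot: [3.141, -0.0, 0.002]
wrist_force: [-0.1, 0.2, -2.0]
finger_gap: 0.0521
gripper_force: 41.4
```

Just touching the board now. Push towards the upstand.

Request:
{"name": "servo_tool", "arguments": {"commands": [[0.5,8,0,-0.5,0,0,0],[0.5,4,0,0,0,0,0],[0.5,2,0,0,0,0,0],[0.5,0,0,0,0,0,0]]}}

```text
time_s: 9.3
ee_pos: [0.4998, -0.4157, 0.0398]
ee_rot: [3.141, -0.0, 0.002]
wrist_force: [-2.4, -0.2, 4.4]
finger_gap: 0.0519
gripper_force: 42.3
```

Request:
{"name": "servo_tool", "arguments": {"commands": [[0.5,1,0,0,0,0,0],[0.5,1,0,0,0,0,0],[0.5,0,0,0,0,0,0]]}}

```text
time_s: 9.68
ee_pos: [0.5016, -0.4157, 0.0398]
ee_rot: [3.141, -0.0, 0.002]
wrist_force: [-3.3, 0.1, 5.0]
finger_gap: 0.0519
gripper_force: 42.6
```

Request:
{"name": "servo_tool", "arguments": {"commands": [[0.5,1,0,0,0,0,0],[0.5,1,0,0,0,0,0],[0.5,0,0,0,0,0,0]]}}

```text
time_s: 10.05
ee_pos: [0.5036, -0.4157, 0.0398]
ee_rot: [3.141, -0.0, 0.002]
wrist_force: [-3.3, 0.1, 6.3]
finger_gap: 0.0518
gripper_force: 42.6
```

Request:
{"name": "servo_tool", "arguments": {"commands": [[0.5,1,0,0,0,0,0],[0.5,1,0,0,0,0,0],[0.5,0,0,0,0,0,0]]}}

```text
time_s: 10.42
ee_pos: [0.5042, -0.4158, 0.0397]
ee_rot: [3.141, 0.002, 0.001]
wrist_force: [-14.7, -0.1, 12.0]
finger_gap: 0.0517
gripper_force: 45.2
```

Request:
{"name": "servo_tool", "arguments": {"commands": [[0.8,0,0,0,0,0,0],[0.8,0,0,0,0,0,0],[0.8,0,0,0,0,0,0],[0.8,0,0,20,0,0,0],[0.8,0,0,40,0,0,0],[0.235,0,0,30,0,0,0.17],[0.235,10,0,0,0,0,0.18],[0.235,10,0,0,0,0,0.18],[0.235,5,0,0,0,0,0.17],[0.235,0,0,0,0,0,0.17]]}}

```text
time_s: 11.68
ee_pos: [0.5308, -0.4152, 0.1291]
ee_rot: [-3.142, -0.0, 0.878]
wrist_force: [-0.6, 0.2, 0.3]
finger_gap: 0.02
gripper_force: 0.0
```

Request:
{"name": "servo_tool", "arguments": {"commands": [[0.235,0,0,0,0,0,0.17],[0.235,0,0,0,0,0,0],[0.235,0,0,0,0,0,0]]}}

```text
time_s: 12.05
ee_pos: [0.5303, -0.4154, 0.1293]
ee_rot: [3.142, -0.0, 1.038]
wrist_force: [0.5, 0.3, 0.6]
finger_gap: 0.0203
gripper_force: 0.0
```

```bash
python3 - <<'E'
from h import *
s=r.get_state(); print(s['ee_pos'],s['ee_rot'],s['finger_gap'])
c=snap('wrist','pics/w4.png',None,1.25)
f='pics/w4.npz'
print('proj axis',proj(f,[.5305,-.4158,.065])*1.25)
E
```

```text
[ 0.53031272 -0.41538039  0.12928444] [ 3.14154217e+00 -3.29697469e-05  1.03787917e+00] 0.020349486884560578
proj axis [[404.46661343 318.7903552 ]]
```

View pics/w4.png

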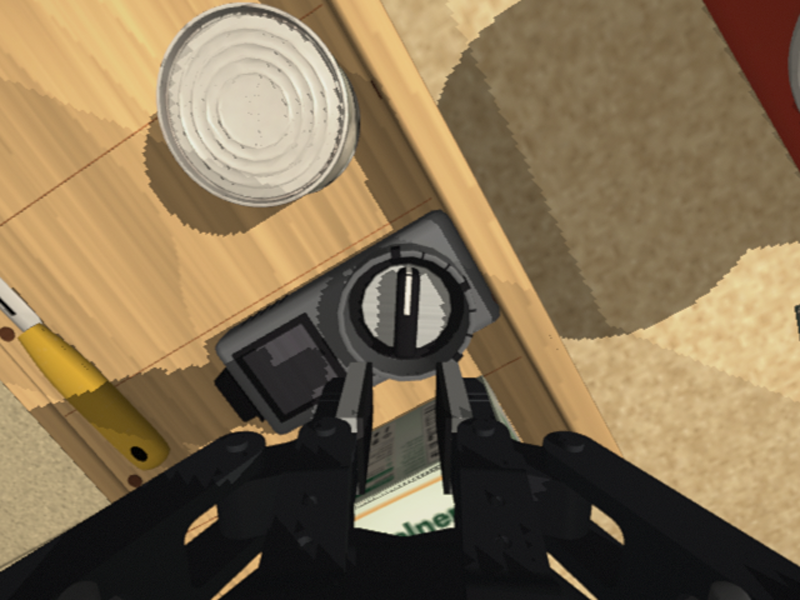

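The view shows the timer backed on the upstand, its dial bar upright in the image from (408,270) to (406,357), in line with the pads; the collar centre is near (407,314).

```bash
python3 - <<'E'
from h import *
f='pics/w4.npz'
for u,v in ((407,313),(407,315)): print(px(f,u/1.25,v/1.25,.0645))
print(px(f,408/1.25,270/1.25,.0645)-px(f,406/1.25,357/1.25,.0645))
E
```

```text
[ 0.53284234 -0.41412339  0.0645    ]
[ 0.53235196 -0.41495625  0.0645    ]
[0.02212495 0.03576464 0.        ]
```

Request:
{"name": "servo_tool", "arguments": {"commands": [[0.235,1.5,1,-20,0,0,0],[0.235,0,0,-15,0,0,0],[0.235,0,0,-5,0,0,0],[0.235,0,0,0,0,0,0]], "grip_force": 30}}

```text
time_s: 12.6
ee_pos: [0.5316, -0.4144, 0.0892]
ee_rot: [-3.141, -0.0, 1.041]
wrist_force: [0.3, 0.1, 0.7]
finger_gap: 0.0198
gripper_force: 0.0
```

Request:
{"name": "servo_tool", "arguments": {"commands": [[0.235,0,0,-7,0,0,0],[0.235,0,0,-6,0,0,0],[0.235,0,0,-4,0,0,0],[0.235,0,0,0,0,0,0]]}}

```text
time_s: 13.1
ee_pos: [0.5316, -0.4142, 0.0719]
ee_rot: [-3.141, -0.0, 1.042]
wrist_force: [0.2, -0.1, 0.4]
finger_gap: 0.0199
gripper_force: 0.0
```

Request:
{"name": "servo_tool", "arguments": {"commands": [[0,0,0,-0.5,0,0,0],[0,0,0,0,0,0,0],[0,0,0,0,0,0,0],[0,0,0,0,0,0,0]]}}

```text
time_s: 13.6
ee_pos: [0.5318, -0.4144, 0.0718]
ee_rot: [3.141, 0.0, 1.042]
wrist_force: [-0.1, -1.0, -0.1]
finger_gap: -0.0001
gripper_force: 0.0
```

```bash
python3 - <<'E'
from h import *
c=snap('wrist','pics/w5.png',(120,150,520,450),2)
print(proj('pics/w5.npz',[[.5318,-.4144,.0645]]), r.get_state()['finger_gap'])
E
```

```text
[[322.87455773 296.42371598]] -0.00019948856585772515
```

View pics/w5.png

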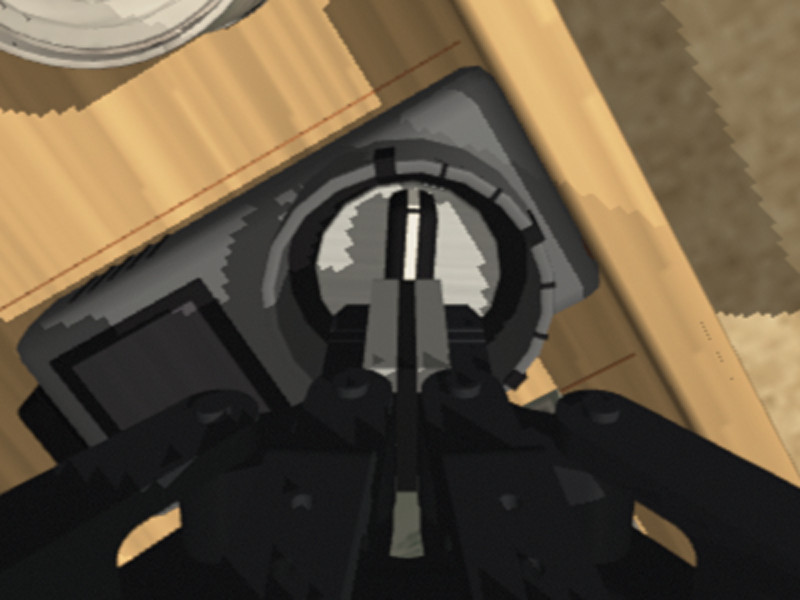

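The picture shows the shut pads, edge at (407,280), over the dial bar instead of round it; check the tip height from that edge.

```bash
python3 - <<'E'
from h import *
for h in (.045,.053,.06,.065,.07,.08):
  for e in (.011,):
    p=[.5318+e*np.cos(1.042),-.4144+e*np.sin(1.042),h]; q=proj('pics/w5.npz',[p])[0]; print(h,(q-[120,150])*2)
for x in ((407,280),(443,280),(370,280)):
  pass
# bar/collar centre checks
f='pics/w5.npz'; P=lambda u,v,z: px(f,120+u/2,150+v/2,z).round(4)
print('ptr tip',P(412,190,.0645),'bar L/R',P(388,270,.0645),P(437,270,.0645),'pads',P(370,280,.0645),P(443,280,.0645))
print('collar L R', P(263,300,.065),P(553,300,.065),P(410,150,.065))
print(r.get_state()['wrist_force'],r.get_state()['ee_pos'])
E
```

```text
0.045 [405.7066921  215.52445199]
0.053 [405.69503167 227.05417582]
0.06 [405.68396838 237.99344493]
0.065 [405.67551749 246.34960098]
0.07 [405.66656319 255.20352266]
0.08 [405.64695305 274.59383956]
ptr tip [ 0.5448 -0.3949  0.0645] bar L/R [ 0.5312 -0.4078  0.0645] [ 0.5403 -0.4132  0.0645] pads [ 0.5267 -0.4079  0.0645] [ 0.5403 -0.4159  0.0645]
collar L R [ 0.5043 -0.4     0.065 ] [ 0.5586 -0.4318  0.065 ] [ 0.5488 -0.3871  0.065 ]
[-0.86270812 -0.2021306  -0.45761938] [ 0.53177289 -0.41442909  0.07183101]
```

Request:
{"name": "servo_tool", "arguments": {"commands": [[0.235,1,-0.5,0,0,0,0],[0.235,0,0,0,0,0,0],[0.235,0,0,-4,0,0,0],[0.235,0,0,-4,0,0,0],[0.235,0,0,0,0,0,0]]}}

```text
time_s: 14.28
ee_pos: [0.5325, -0.4147, 0.0632]
ee_rot: [-3.141, -0.0, 1.042]
wrist_force: [0.5, 0.4, -0.1]
finger_gap: 0.0199
gripper_force: 0.0
```

Request:
{"name": "servo_tool", "arguments": {"commands": [[0.235,0,0,-2,0,0,0],[0.235,0,0,-2,0,0,0],[0.235,0,0,0,0,0,0]]}}

```text
time_s: 14.65
ee_pos: [0.5327, -0.4148, 0.0596]
ee_rot: [-3.141, -0.0, 1.042]
wrist_force: [-0.1, -0.1, 0.7]
finger_gap: 0.0198
gripper_force: 0.0
```

Request:
{"name": "servo_tool", "arguments": {"commands": [[0,0,0,0,0,0,0],[0,0,0,0,0,0,0],[0,0,0,0,0,0,0]]}}

```text
time_s: 15.02
ee_pos: [0.5328, -0.4149, 0.0598]
ee_rot: [3.141, 0.0, 1.042]
wrist_force: [-0.3, -0.1, -0.1]
finger_gap: 0.0002
gripper_force: 0.0
```

Request:
{"name": "servo_tool", "arguments": {"commands": [[0.235,0,0,0,0,0,0],[0.235,0,0,0,0,0,0],[0.235,0,0,-3,0,0,0],[0.235,0,0,-2,0,0,0],[0.235,0,0,0,0,0,0]]}}

```text
time_s: 15.65
ee_pos: [0.5326, -0.4148, 0.0545]
ee_rot: [-3.141, -0.0, 1.042]
wrist_force: [0.1, 0.6, 0.1]
finger_gap: 0.0198
gripper_force: 0.0
```

Request:
{"name": "servo_tool", "arguments": {"commands": [[0.235,0,0,-2,0,0,0],[0.235,0,0,-2,0,0,0],[0.235,0,0,0,0,0,0]]}}

```text
time_s: 16.02
ee_pos: [0.5327, -0.4148, 0.0506]
ee_rot: [-3.141, -0.0, 1.042]
wrist_force: [-0.1, 0.3, -0.6]
finger_gap: 0.0197
gripper_force: 0.0
```

Request:
{"name": "servo_tool", "arguments": {"commands": [[0,0,0,0,0,0,0],[0,0,0,0,0,0,0],[0,0,0,0,0,0,0]]}}

```text
time_s: 16.4
ee_pos: [0.5323, -0.4148, 0.0508]
ee_rot: [-3.141, 0.0, 1.042]
wrist_force: [-4.7, 1.1, 3.6]
finger_gap: 0.0099
gripper_force: 32.6
```

Request:
{"name": "servo_tool", "arguments": {"commands": [[0.235,0,0,0,0,0,0],[0.235,-1,0.5,0,0,0,0],[0.235,0,0,-3,0,0,0],[0.235,0,0,-2,0,0,0],[0.235,0,0,0,0,0,0]]}}

```text
time_s: 17.02
ee_pos: [0.5317, -0.4143, 0.0455]
ee_rot: [-3.141, -0.0, 1.042]
wrist_force: [0.8, -1.0, -1.0]
finger_gap: 0.02
gripper_force: 0.0
```

Request:
{"name": "servo_tool", "arguments": {"commands": [[0.235,0,0,-2,0,0,0],[0.235,0,0,-2,0,0,0],[0.235,0,0,0,0,0,0]]}}

```text
time_s: 17.4
ee_pos: [0.532, -0.4146, 0.0435]
ee_rot: [3.14, 0.0, 1.042]
wrist_force: [-7.0, 5.1, 22.2]
finger_gap: 0.0203
gripper_force: 10.8
```

Request:
{"name": "servo_tool", "arguments": {"commands": [[0.235,0,0,4,0,0,0],[0.235,0,0,0,0,0,0],[0,0,0,0,0,0,0],[0,0,0,0,0,0,0],[0,0,0,0,0,0,0]]}}

```text
time_s: 18.02
ee_pos: [0.5317, -0.4144, 0.0457]
ee_rot: [-3.141, 0.0, 1.042]
wrist_force: [-0.2, 0.6, 3.8]
finger_gap: 0.0101
gripper_force: 33.9
```

Request:
{"name": "servo_tool", "arguments": {"commands": [[0,0,0,0,0,0,-0.13],[0,0,0,0,0,0,-0.13],[0,0,0,0,0,0,-0.13],[0,0,0,0,0,0,-0.13],[0,0,0,0,0,0,0]]}}

```text
time_s: 18.65
ee_pos: [0.532, -0.4145, 0.0457]
ee_rot: [3.141, -0.0, 0.523]
wrist_force: [1.5, -1.2, 1.8]
finger_gap: 0.0102
gripper_force: 33.6
```

Request:
{"name": "servo_tool", "arguments": {"commands": [[0,0,0,0,0,0,-0.13],[0,0,0,0,0,0,-0.13],[0,0,0,0,0,0,-0.13],[0,0,0,0,0,0,-0.13],[0,0,0,0,0,0,0],[0,0,0,0,0,0,0]]}}

```text
time_s: 19.4
ee_pos: [0.5318, -0.4145, 0.0457]
ee_rot: [3.142, -0.0, 0.006]
wrist_force: [0.9, -1.0, 0.4]
finger_gap: 0.0105
gripper_force: 33.6
```

```bash
python3 - <<'E'
from h import *
c=snap('wrist','pics/w6.png',None,1.25); s=r.get_state(); print(s['ee_pos'],s['ee_rot'],s['wrist_force'],s['torque'])
E
```

```text
[ 0.5317556  -0.41447717  0.04576301] [ 3.14151083e+00 -3.58891053e-05  5.27306242e-03] [ 1.01681396 -1.34794198  0.70739664] [-0.34733627 -0.16946937  0.07185548]
```

Request:
{"name": "servo_tool", "arguments": {"commands": [[0.235,0,0,0,0,0,0],[0.235,0,0,0,0,0,0],[0.235,0,0,15,0,0,0],[0.235,0,0,40,0,0,0],[0.235,-40,0,40,0,0,0],[0.235,-50,0,30,0,0,0],[0,0,0,0,0,0,0],[0,0,0,0,0,0,0]]}}

```text
time_s: 20.45
ee_pos: [0.4421, -0.4145, 0.1714]
ee_rot: [3.141, -0.001, 0.002]
wrist_force: [-0.0, -0.2, -0.7]
finger_gap: -0.0001
gripper_force: 0.0
```

```bash
python3 - <<'E'
from h import *
c=snap('wrist','pics/w7.png',None,1.25); s=r.get_state(); print(s['ee_pos'],s['ee_rot'])
f='pics/w7.npz'; print('crop centre',proj(f,[[.5,-.415,.045]]))
u,v=proj(f,[[.49,-.415,.045]])[0].astype(int); u0=max(0,min(u-160,320));v0=max(0,min(v-120,240))
print(u0,v0); cv2.imwrite('pics/w7c.png',cv2.resize(c['image'][v0:v0+240,u0:u0+320,::-1],None,fx=2.5,fy=2.5,interpolation=cv2.INTER_CUBIC))
E
```

```text
[ 0.44221201 -0.4142241   0.17057063] [-3.14126776e+00  1.15795402e-04  2.22196517e-03]
crop centre [[323.50175543 145.78048185]]
163 40
```

View pics/w7c.png

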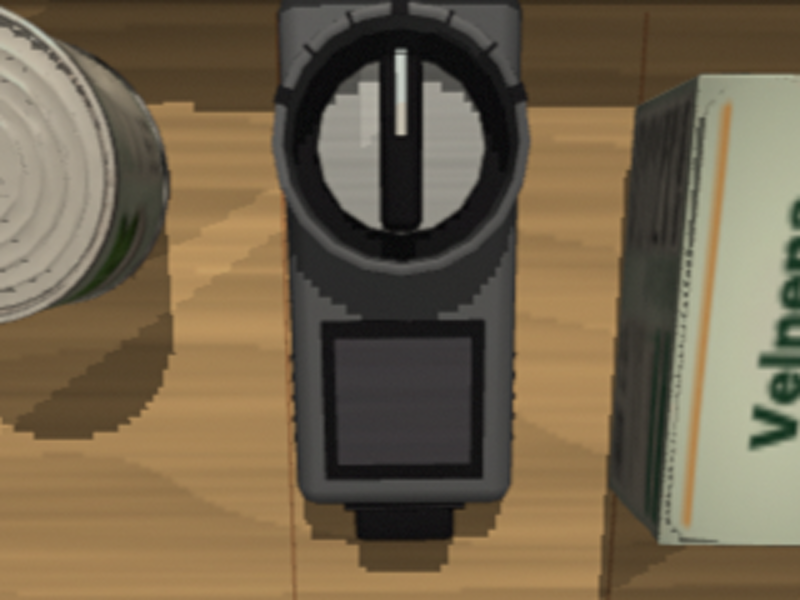

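The crop shows the dial bar straight along the timer, white line towards the back mark (401,50), and the key front edge at (405,537), still out.

```bash
python3 - <<'E'
from h import *
f='pics/w7.npz'; P=lambda u,v,z: px(f,163+u/2.5,40+v/2.5,z).round(4)
print('key',P(405,537,.041),P(405,508,.041),'front',P(405,500,.045),'collar',P(402,145,.065),'bar',P(401,50,.0645),P(401,230,.0645),'front L R',P(303,470,.045),P(512,470,.045),'coll LR',P(275,140,.065),P(530,140,.065))
im=np.load(f)['im']; col=im[5:60,290:292].mean((1,2)).round().astype(int); print(col)
for x in (.565,.5705): print(proj(f,[[x,-.415,.045],[x,-.415,.055]]))
E
```

```text
key [ 0.4198 -0.4162  0.041 ] [ 0.429  -0.4162  0.041 ] front [ 0.4327 -0.4162  0.045 ] collar [ 0.5296 -0.4151  0.065 ] bar [ 0.5511 -0.4149  0.0645] [ 0.5094 -0.4149  0.0645] front L R [ 0.4417 -0.3865  0.045 ] [ 0.4418 -0.4473  0.045 ] coll LR [ 0.5307 -0.3839  0.065 ] [ 0.5308 -0.4466  0.065 ]
[125 126 127 128 130 132 133 134 135 134 134 134 133 134 134 133 126 114
 100  88  76  64  52  50  53  52  49  48  42  41  32  37  41  42  45  47
  52  71  92  93  93  92  92  93  92  93  92  90  93  95  94  89  84  72
  54]
[[323.59855557  41.22100529]
 [323.63121242  37.87189807]]
[[323.60740408  31.6632139 ]
 [323.64063068  27.90674765]]
```

Request:
{"name": "servo_tool", "arguments": {"commands": [[0,-28,-1,-20,0,0,0],[0,-28,0,-40,0,0,0],[0,0,0,-40,0,0,0],[0,0,0,-30,0,0,0],[0,0,0,-18,0,0,0],[0,0,0,0,0,0,0]]}}

```text
time_s: 21.25
ee_pos: [0.3855, -0.4141, 0.0208]
ee_rot: [-3.139, 0.003, 0.003]
wrist_force: [0.7, -0.6, 0.8]
finger_gap: 0.0001
gripper_force: 0.0
```

Request:
{"name": "servo_tool", "arguments": {"commands": [[0,6,0,-1,0,0,0],[0,6,0,0,0,0,0],[0,4,0,0,0,0,0],[0,2,0,0,0,0,0],[0,0,0,0,0,0,0]]}}

```text
time_s: 21.88
ee_pos: [0.4039, -0.4154, 0.0219]
ee_rot: [3.142, -0.0, 0.002]
wrist_force: [0.2, -0.8, -0.2]
finger_gap: 0.0002
gripper_force: 0.0
```

Request:
{"name": "servo_tool", "arguments": {"commands": [[0,2,0,0,0,0,0],[0,2,0,0,0,0,0],[0,2,0,0,0,0,0],[0,0,0,0,0,0,0]]}}

```text
time_s: 22.38
ee_pos: [0.4096, -0.4154, 0.0218]
ee_rot: [-3.142, 0.0, 0.002]
wrist_force: [-2.8, 1.1, 2.7]
finger_gap: -0.0002
gripper_force: 1.9
```

Contact with the key; press in small steps.

Request:
{"name": "servo_tool", "arguments": {"commands": [[0,1,0,0,0,0,0],[0,1,0,0,0,0,0],[0,0,0,0,0,0,0]]}}

```text
time_s: 22.75
ee_pos: [0.412, -0.4154, 0.0218]
ee_rot: [-3.142, -0.0, 0.002]
wrist_force: [-1.3, 0.7, 0.8]
finger_gap: 0.0004
gripper_force: 0.7
```

Request:
{"name": "servo_tool", "arguments": {"commands": [[0,1,0,0,0,0,0],[0,1,0,0,0,0,0],[0,0,0,0,0,0,0]]}}

```text
time_s: 23.12
ee_pos: [0.414, -0.4155, 0.0218]
ee_rot: [3.141, -0.0, 0.002]
wrist_force: [0.1, 0.3, 0.4]
finger_gap: 0.0001
gripper_force: 0.0
```

Request:
{"name": "servo_tool", "arguments": {"commands": [[0,1,0,0,0,0,0],[0,1,0,0,0,0,0],[0,0,0,0,0,0,0]]}}

```text
time_s: 23.5
ee_pos: [0.4158, -0.4154, 0.0218]
ee_rot: [3.142, -0.0, 0.002]
wrist_force: [0.3, 0.0, 0.0]
finger_gap: 0.0
gripper_force: 0.0
```

Request:
{"name": "servo_tool", "arguments": {"commands": [[0,1,0,0,0,0,0],[0,1,0,0,0,0,0],[0,0,0,0,0,0,0]]}}

```text
time_s: 23.88
ee_pos: [0.4164, -0.4153, 0.0217]
ee_rot: [-3.142, 0.003, 0.001]
wrist_force: [-9.8, 0.0, 6.0]
finger_gap: 0.0
gripper_force: 5.3
```

Request:
{"name": "servo_tool", "arguments": {"commands": [[0,1,0,0,0,0,0],[0,0.5,0,0,0,0,0],[0,0,0,0,0,0,0]]}}

```text
time_s: 24.25
ee_pos: [0.4165, -0.4153, 0.0216]
ee_rot: [-3.142, 0.005, 0.0]
wrist_force: [-20.4, -0.7, 12.0]
finger_gap: -0.0003
gripper_force: 10.3
```

```bash
python3 - <<'E'
from h import *
s=r.get_state(); print(s['ee_pos'],s['wrist_force'])
E
```

```text
[ 0.41645801 -0.4153032   0.02162441] [-20.35636328  -0.65920866  12.01430038]
```

Request:
{"name": "servo_tool", "arguments": {"commands": [[0,-3,0,0,0,0,0],[0,-8,0,0,0,0,0],[0,-20,0,10,0,0,0],[0,-2,0,40,0,0,0],[0,20,0,50,0,0,0],[0,38,1,49,0,0,0],[0,0,0,0,0,0,0],[0,0,0,0,0,0,0]]}}

```text
time_s: 25.25
ee_pos: [0.4433, -0.4143, 0.1706]
ee_rot: [-3.141, 0.0, 0.002]
wrist_force: [0.7, 0.1, -0.9]
finger_gap: -0.0003
gripper_force: 0.0
```

```bash
python3 - <<'E'
from h import *
c=snap('wrist','pics/w8.png'); f='pics/w8.npz'; print(r.get_state()['ee_pos'])
for g in ('pics/w7.npz',f):
    im=np.load(g)['im'].mean(2)
    # sample brightness along the timer axis, world x, at key-top height
    xs=np.arange(.410,.442,.001); q=proj(g,[[x,-.4158,.041] for x in xs]).astype(np.float32)
    print('key',cv2.remap(im.astype(np.float32),q[:,0][None],q[:,1][None],1).round().astype(int)[0])
    ys=np.arange(-.425,-.405,.001)
    for x in (.540,.547,.515): 
        q=proj(g,[[x,y,.0645] for y in ys]).astype(np.float32)
        print(x,cv2.remap(im.astype(np.float32),q[:,0][None],q[:,1][None],1).round().astype(int)[0])
    ys=np.arange(-.452,-.378,.001)
    for x in (.4417,):
        q=proj(g,[[x,y,.045] for y in ys]).astype(np.float32); print('w',cv2.remap(im.astype(np.float32),q[:,0][None],q[:,1][None],1).round().astype(int)[0])
t=c=read_camera('top')['image'].astype(int); a=np.load('pics/top0.npz')['im'].astype(int)
d=np.abs(t-a).sum(2)>90
for n,(x,y,z) in dict(tin=(.5265,-.31,.073),carton=(.487,-.518,.077),peeler=(.341,-.348,.033)).items():
    u,v=proj('pics/top0.npz',[[x,y,z]])[0].astype(int); print(n,u,v,d[v-8:v+8,u-8:u+8].mean())
E
```

```text
[ 0.44287211 -0.41407059  0.17001886]
key [67 64 63 64 65 66 65 62 61 38 18 18 19 18 20 19 19 20 19 20 20 28 48 57
 67 75 77 78 59 23 18 18 21]
0.54 [151 151 152 151 152 106  18  17  21  92 182 179  71  22  22  27 130 168
 167 167]
0.547 [ 33  66  81  82  82  59  16  20  23  90 183 195  84  22  21  20  78 100
  99  96]
0.515 [142 142 142 142 143  84  16  18  22  21  21  19  20  18  15  32 113 143
 142 143]
w [113 113 113 113 111  91  60  68  70  73  76  78  79  68  24  20  19  19
  20  19  19  20  17  19  18  18  20  18  18  18  18  18  20  18  19  18
  18  19  18  19  18  18  19  20  20  18  19  17  19  19  18  19  20  18
  18  18  19  18  18  33  66  77  78  74  70  65  58  54  94 107 109 119
 119 119 120]
key [124 122 119 119 122 123 123 117  72  62  66  71  71  71  69  68  68  68
  40  12  22  23  30  48  57  68  76  78  77  48  23  18  20]
0.54 [150 149 150 150 149  85  17  19  21  83 192 174  60  24  20  28 119 166
 165 165]
0.547 [ 73  79  79  79  79  48  14  20  23  82 192 180  78  24  21  22  73  98
  98  97]
0.515 [142 141 141 142 137  86  20  20  21  20  21  20  19  19  15  21 105 142
 142 142]
w [113 113 112 113 113  89  60  67  70  73  76  77  78  66  33  18  19  19
  19  18  19  19  18  19  18  19  18  19  19  19  19  20  19  19  18  19
  18  19  18  18  18  18  18  18  18  18  18  18  19  19  17  18  19  18
  18  19  18  18  18  30  64  77  76  74  70  65  60  57  91 107 109 119
 119 119 120]
tin 385 230 0.0
carton 458 242 0.85546875
peeler 398 294 0.765625
```

The key is in by about 8 mm, the housing and dial are unchanged, and the arm is clear.

```bash
python3 -c "
from bench import close_job
print(close_job())"
```

```text
the job is handed in; nothing more can be done
None
```

The timer stands in the gap with its back against the upstand, the dial was set to 30 and the start key then pressed home. The job is handed in at about 25 s of the 67 s; no verdict came back. The tin is unmoved, and I touched nothing near the carton or peeler, though the last top view of those two had changed, probably because the arm was in front of them.

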